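Line up the pastry cutters by size

ROBOT

A 7-joint arm with a two-finger parallel gripper is mounted at the origin on the work surface. World frame = base frame: x ahead of the robot, y to its left, z up, the work surface at z = 0. Lengths are in m, angles in rad, forces in N, time in s.
With the tool pointing down it reaches from about 0.425 to 0.925 m from the base axis. Payload 6.8 kg.
Tool frame: the origin (TCP) lies at the very end of the fingers, on their centre line; the grasp point (between the pads) lies 19 mm behind it (bot.grasp_offset is the distance from the TCP to the grasp point, in m); z points along the fingers, y is the direction in which the jaws open and shut (so a half turn about z gives the same grasp; the last joint's range is limited). The gripper opens to 85 mm and grips with 20 to 120 N. Pads are 22 mm wide; open, the fingers measure 114 mm over their backs; the gripper's body (76 mm by 85 mm) begins 54 mm behind the grasp point. The pads swing forward as they close: fully open they stand 13 mm farther back than shut.
Start: joints at [1.005, 0.477, 0.022, 1.555, -0.011, 1.109, -0.083], TCP at [0.298, -0.606, 0.231] pointing down, gripper open.
Joint ranges: [-2.96, 2.96], [-0.34, 2.1], [-1.41, 1.46], [0.24, 2.44], [-1.37, 4.51], [0.17, 1.92], [-2.96, 2.96]. Speed limits (rad/s): [2.39, 2.39, 3.14, 3.14, 3.14, 3.14, 3.14].

INTERFACE

Orientations are given as a unit quaternion [w, x, y, z].
In Python, from station import monitor, cams, bot, finder gives the robot as it stands.
- The arm moves only by the tool jog_arm, never from a script. Its argument "plan" is a list of rows, each an object of numbers: "x", "y", "z": the shift along the tool's x, y, z as a fraction of full scale; "wx", "wy", "wz": the turn, a rotation vector about the tool's x, y, z as a fraction of full scale. A call has 1 to 12 rows; each row is the pose to reach, as a shift and turn from the pose measured when the call began, along the tool's axes at that moment, turning the shorter way round; what a row does not reach only later rows make up. Full scale, the value 1, is 20 cm for a shift and 180 degrees for a turn. A row lasts 1/12 s, in which the tool goes at most 41.7 mm and 7.16 degrees, less where a joint would pass 70% of its speed; a pose out of reach is approached as far as the arm can. A call with a number of a shift or a turn outside -1 to 1 is refused whole. A call with a gripper value outside its range is refused whole. "hand" is the opening, from -1 (shut) to 1 (fully open), set as the call begins (left out, the last holds). The fingers move at their own pace and stop on an object; "grip_force" is the grip in N (left out, the last holds). Time passes only in rows, so rows that repeat a pose let the fingers close. It gives the time, the measured TCP pose, the force and the opening at its end, in the units of the state.
- monitor.get_obs(): the state, without advancing time (a new reading comes with each control period).
- cams.read_camera(name): name is "scene" or "top" or "wrist"; returns the picture (400x640x3 uint8, red, green, blue); there is no depth.
- cams.get_calibration(name): a dict with "fx", "fy", "cx", "cy" (pixels), "extrinsics" (4x4, takes a point from world to camera coordinates). Camera axes: x right, y down, z forward; pixel columns grow to the right and rows downward; lengths in m; the calibration is good to about 2 mm. A picture is of the moment at which its call begins: read the wrist's pose just before it. get_calibration takes no time and is no camera call; for the wrist camera it gives the pose at the moment of the call.
- bot.hand_in(): hands the job in, once; it reports no verdict.
Trained networks look in the newest picture that a camera, given by its name, has taken for a name from the list of things; names that differ only in an ending like _2 or _b are one class to them, and where a whole thing is asked for, a point or a joint stands for the part that bears it (a point fixed in the world has none). Each returns a list of dicts, best first, with "confidence" (0 to 1); they miss things now and then, are a little off and sometimes report something else, mostly with a low value. They report only what shows in the picture. A call takes as long as a camera call.
- finder.find_in(camera, target): "bbox" ([left, top, width, height] in pixels, round what is visible of it).
- finder.place_of(camera, target): "location" ([column, row] in pixels: a listed point, or the origin of a listed thing).
The state is a dict: "t": time; "q": joint angles; "joint_vel": joint speeds; "joint_torque": joint torques, N m; "eef_pos": TCP position; "tool_rot": TCP orientation; "contact_force": force on the tool from outside, world axes, zero at the start; "torque": the same for the moment, N m; "gripper_width": opening from 0.0 (shut) to 1.0 (fully open).
Only numpy, scipy, OpenCV 4.12 (cv2) and the standard library are available. Lean on these libraries where they do the work, as an engineer would, in place of code of your own. Each camera call takes 0.05 s, during which the arm holds its last target. There are 200 camera calls.

TASK

Set the four white pastry cutters out by size on the four black rests of the wooden rack, one on each rest, upright and centred: the largest on the rest next to the amber jar, then each one smaller, down to the smallest next to the blue bowl. Put each one down gently rather than dropping it, leave the jar and the bowl where they are, and let go of everything at the end.

Things in the scene. Friction and masses are not known exactly. Their poses are not given: they have to be found in the camera images.
- cutter_30: The smallest of four plain round pastry cutters: a white plastic ring, 30 mm outside diameter, wall 3 mm, 40 mm high, open at both ends, standing upright on the bench. Origin: centre of its underside; z up along the ring's axis. 20 to 80 g; it is firm and can be gripped across its outside.
- cutter_41: The second smallest of four plain round pastry cutters: a white plastic ring, 41 mm outside diameter, wall 3 mm, 40 mm high, open at both ends, standing upright on the bench. Origin: centre of its underside; z up along the ring's axis. 20 to 80 g; it is firm and can be gripped across its outside.
- cutter_52: The second largest of four plain round pastry cutters: a white plastic ring, 52 mm outside diameter, wall 3 mm, 40 mm high, open at both ends, standing upright on the bench. Origin: centre of its underside; z up along the ring's axis. 20 to 80 g; it is firm and can be gripped across its outside.
- cutter_63: The largest of four plain round pastry cutters: a white plastic ring, 63 mm outside diameter, wall 3 mm, 40 mm high, open at both ends, standing upright on the bench. Origin: centre of its underside; z up along the ring's axis. 20 to 80 g; it is firm and can be gripped across its outside.
- rest_a: One of four identical round black rubber rests, 72 mm diameter, 4 mm thick, fixed in one straight row at 90 mm spacing on a wooden rack (a fixed flat board 360 x 90 x 12 mm lying on the bench, rests along its middle). The letters say nothing of the place in the row: read that from the positions. Origin: centre of its underside, 12 mm above the bench; its top, on which a cutter stands, is 16 mm above the bench. z up, x across the row, y along the row.
- rest_b: One of four identical round black rubber rests, 72 mm diameter, 4 mm thick, fixed in one straight row at 90 mm spacing on a wooden rack (a fixed flat board 360 x 90 x 12 mm lying on the bench, rests along its middle). The letters say nothing of the place in the row: read that from the positions. Origin: centre of its underside, 12 mm above the bench; its top, on which a cutter stands, is 16 mm above the bench. z up, x across the row, y along the row.
- rest_c: One of four identical round black rubber rests, 72 mm diameter, 4 mm thick, fixed in one straight row at 90 mm spacing on a wooden rack (a fixed flat board 360 x 90 x 12 mm lying on the bench, rests along its middle). The letters say nothing of the place in the row: read that from the positions. Origin: centre of its underside, 12 mm above the bench; its top, on which a cutter stands, is 16 mm above the bench. z up, x across the row, y along the row.
- rest_d: One of four identical round black rubber rests, 72 mm diameter, 4 mm thick, fixed in one straight row at 90 mm spacing on a wooden rack (a fixed flat board 360 x 90 x 12 mm lying on the bench, rests along its middle). The letters say nothing of the place in the row: read that from the positions. Origin: centre of its underside, 12 mm above the bench; its top, on which a cutter stands, is 16 mm above the bench. z up, x across the row, y along the row.
- jar: Amber glass jar with a paper label and a steel lid, 70 mm diameter, 80 mm high, on the bench just beyond one end of the row of rests (about 115 mm from the centre of the end rest); it may be at either end. Origin: centre of its underside. Loose; must stay where it is.
- bowl: Small blue ceramic bowl, 84 mm across the rim, 45 mm high, on the bench just beyond the other end of the row (about 115 mm from that end rest). Origin: centre of its underside. Loose; must stay where it is.

How it is judged:
By the outcome, as a careful person would: the job done as asked, in the order asked, and still so for the second after the job is handed in, with the robot touching nothing.
It also fails if it takes over 88 s, if anything falls off the work surface, if the arm or the gripper's body presses on something with over 40 N, if the wrist force passes 120 N, or if a joint passes its speed limit or range.

## Working session

There is one attempt and no reset: what is moved stays moved. The work goes in short steps, Python scripts to look and compute and a tool call to move; the robot and the scene stay as the last step left them, time stands still between calls to the robot, and variables do not carry over. Pictures are saved under pics/ and viewed, about 12 in all and at most 16, crops included, and the job is handed in when it is done.

Besides the shell and the picture viewer there is one more tool, called after ">>>" as name(argument=value, ...) on one line, values as JSON. jog_arm: Moves the arm, as the interface text tells. Shift numbers are shares of 20 cm and turn numbers shares of 180 degrees, none past 1 either way. Its arguments: {"type":"object","properties":{"plan":{"type":"array","items":{"type":"object","properties":{"x":{"type":"number","minimum":-1,"maximum":1},"y":{"type":"number","minimum":-1,"maximum":1},"z":{"type":"number","minimum":-1,"maximum":1},"wx":{"type":"number","minimum":-1,"maximum":1},"wy":{"type":"number","minimum":-1,"maximum":1},"wz":{"type":"number","minimum":-1,"maximum":1}}}},"hand":{"type":"number"},"grip_force":{"type":"number"}},"required":["plan"]}

```bash
ls; mkdir -p pics
cat > h.py <<'E'
from station import monitor, cams, bot, finder
import numpy as np, cv2
def snap(c,name=None):
    im=cams.read_camera(c)
    if name: cv2.imwrite('pics/'+name,cv2.cvtColor(im,cv2.COLOR_RGB2BGR))
    return im
def ray(c,px,z,cal=None):
    k=cal or cams.get_calibration(c); E=np.array(k['extrinsics']); R=E[:3,:3]; o=-R.T@E[:3,3]
    d=R.T@np.array([(px[0]-k['cx'])/k['fx'],(px[1]-k['cy'])/k['fy'],1]); return o+d*(z-o[2])/d[2]
def proj(c,P):
    k=cams.get_calibration(c);E=np.array(k['extrinsics']);p=E[:3,:3]@np.array(P)+E[:3,3]
    return np.array([k['fx']*p[0]/p[2]+k['cx'],k['fy']*p[1]/p[2]+k['cy']])
E
python3 - <<'E'
from h import *
np.set_printoptions(precision=4,suppress=True)
o=monitor.get_obs(); print(o)
k=cams.get_calibration('top');print(k)
for c in ['top','scene']:
    im=snap(c,c+'0.png')
    for n in ['cutter_30','cutter_41','cutter_52','cutter_63','rest_a','jar','bowl']:
        for f in finder.find_in(c,n)[:5]:
            b=f['bbox']; print(c,n,round(f['confidence'],2),np.round(b),ray(c,(b[0]+b[2]/2,b[1]+b[3]/2),0.0)[:2] if c=='top' else '')
E
```

```text
pics
{'t': 0.0, 'q': array([ 1.0049,  0.4778,  0.0224,  1.5564, -0.0115,  1.1093, -0.0831]), 'joint_vel': array([ 0.0006, -0.0012, -0.0012,  0.0006, -0.0006, -0.0001, -0.0006]), 'joint_torque': array([ -0.0004, -59.6448,   1.6077, -28.12  ,   0.0125,   0.0094,
        -0.0001]), 'eef_pos': array([ 0.298 , -0.605 ,  0.2303]), 'tool_rot': array([-0.0009,  0.9739,  0.2269, -0.0003]), 'contact_force': array([-0.0267, -0.3954,  0.974 ]), 'torque': array([-0.0109,  0.0388, -0.0119]), 'gripper_width': 0.9990348192815848}
{'fx': 498.9412429449423, 'fy': 498.9412429449423, 'cx': 323.63818772953636, 'cy': 200.1885833358706, 'extrinsics': array([[ 0.0267, -0.9995,  0.0164, -0.0008],
       [-0.9891, -0.0288, -0.1442,  0.5388],
       [ 0.1446, -0.0123, -0.9894,  0.9009],
       [ 0.    ,  0.    ,  0.    ,  1.    ]])}
top cutter_30 0.74 [421. 237.  38.  32.] [ 0.4466 -0.2136]
top cutter_30 0.61 [363. 248.  24.  21.] [ 0.4327 -0.0888]
top cutter_30 0.56 [212. 249.  19.  14.] [0.4299 0.2074]
top cutter_30 0.49 [286. 234.  30.  28.] [0.449  0.0554]
top cutter_41 0.74 [421. 237.  38.  32.] [ 0.4466 
[... 1399 characters left out ...]
1 0.56 [153. 221.  41.  43.] 
scene cutter_52 0.82 [316. 127.  16.  21.] 
scene cutter_52 0.74 [216. 193.  29.  25.] 
scene cutter_52 0.71 [269. 160.  27.  31.] 
scene cutter_52 0.56 [153. 221.  41.  43.] 
scene cutter_63 0.82 [316. 127.  16.  21.] 
scene cutter_63 0.74 [216. 193.  29.  25.] 
scene cutter_63 0.71 [269. 160.  27.  31.] 
scene cutter_63 0.56 [153. 221.  41.  43.] 
scene rest_a 0.97 [238. 264.  42.  32.] 
scene rest_a 0.94 [322. 218.  45.  28.] 
scene rest_a 0.9 [283. 244.  41.  27.] 
scene rest_a 0.85 [361. 197.  37.  26.] 
scene rest_a 0.24 [214. 192.  28.  27.] 
scene jar 0.76 [402. 148.  41.  49.] 
scene bowl 0.66 [150. 280.  62.  54.] 
scene bowl 0.22 [319. 130.  12.  18.]
```

```bash
python3 -c "
import cv2
a=cv2.imread('pics/top0.png')[90:290,190:510];cv2.imwrite('pics/top0c.png',cv2.resize(a,(800,500),interpolation=cv2.INTER_CUBIC))"
```

```text
(no output)
```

View pics/top0c.png

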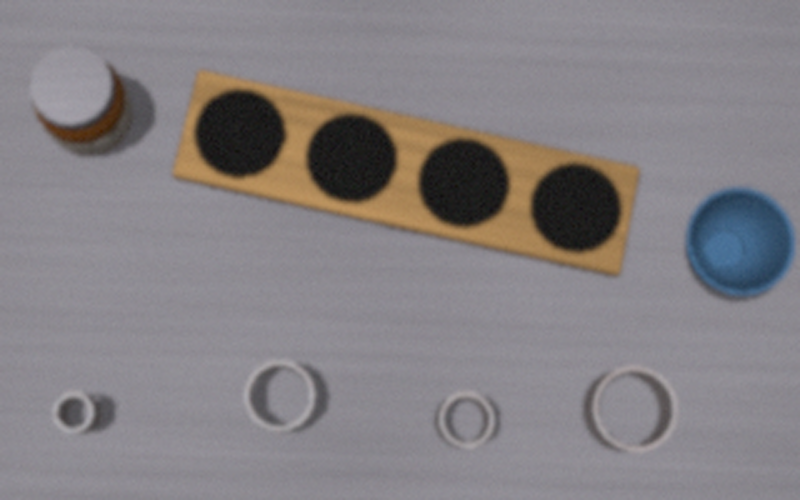

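View pics/scene0.png

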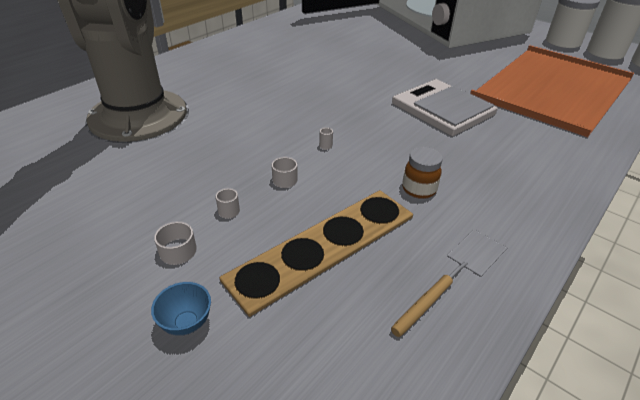

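The top view shows, from left (+y, where the jar is) to right: the 30, 52, 41 and 63 cutters. The jar is at the +y end of the rack and the bowl at the -y end. Next I'll measure the positions more precisely.

```bash
cat >> h.py <<'E'
from scipy.spatial.transform import Rotation as Rn
def go(P,ydir=None):
    o=monitor.get_obs(); q=o['tool_rot']; R=Rn.from_quat([q[1],q[2],q[3],q[0]]).as_matrix()
    s=R.T@(np.array(P)-o['eef_pos'])/0.2; out=[np.round(s,4)]
    if ydir is not None:
        y=np.array([np.cos(ydir),np.sin(ydir),0]); z=np.array([0,0,-1.]); Rt=np.c_[np.cross(y,z),y,z]
        out.append(np.round(Rn.from_matrix(R.T@Rt).as_rotvec()/np.pi,4))
    print('at',np.round(o['eef_pos'],4),'shift',out[0],'turn',out[1:]); return out
E
cat > m.py <<'E'
from h import *
from scipy.optimize import minimize
def circ(c,x,y,r,z,n=72,k=None):
    a=np.linspace(0,2*np.pi,n,endpoint=False)
    P=np.c_[x+r*np.cos(a),y+r*np.sin(a),0*a+z]
    k=k or cams.get_calibration(c);E=np.array(k['extrinsics']);p=P@E[:3,:3].T+E[:3,3]
    return np.c_[k['fx']*p[:,0]/p[:,2]+k['cx'],k['fy']*p[:,1]/p[:,2]+k['cy']].astype(np.float32)
def mean(g,uv): return cv2.remap(g,uv[:,0].reshape(-1,1),uv[:,1].reshape(-1,1),cv2.INTER_LINEAR).mean()
def fit(c,g,x0,r,z,sign,k=None):
    # ring brightest on r-d vs outside r+d
    def f(p):
        if sign>0: return -(mean(g,circ(c,*p,r-.0015,z,k=k))-.5*mean(g,circ(c,*p,r+.003,z,k=k)))
        return mean(g,circ(c,*p,r-.003,z,k=k))-mean(g,circ(c,*p,r+.003,z,k=k))
    best=min(((f((x0[0]+i*.003,x0[1]+j*.003)),x0[0]+i*.003,x0[1]+j*.003) for i in range(-8,9) for j in range(-8,9)))
    r_=minimize(f,best[1:],method='Nelder-Mead',options=dict(initial_simplex=np.array(best[1:])+np.array([[0,0],[.002,0],[0,.002]]),xatol=1e-4))
    return r_.x,r_.fun
E
python3 - <<'E'
from m import *
im=cv2.imread('pics/top0.png'); g=cv2.GaussianBlur(im,(3,3),0).max(2).astype(np.float32)
vis=im.copy()
for n,p in dict(a=(.6389,.0047),b=(.6029,-.174),c=(.6182,-.0877),d=(.6604,.0974)).items():
    x,f=fit('top',g,p,.036,.016,-1); print('rest',np.round(x,4),f); 
for px,rs in [((440,253),.063),((375,258.5),.041),((221.5,256),.03),((301,248),.052)]:
    p=ray('top',px,.04)
    print([ (d,np.round(fit('top',g,p,d/2,.04,1)[1],1)) for d in (.03,.041,.052,.063)])
    x,f=fit('top',g,p,rs/2,.04,1); print('cutter',rs,np.round(x,4),'rad',np.hypot(*x))
for n,px in dict(jar=(190+73/2.5,90+85/2.5),bowl=(190+740/2.5,90+242/2.5)).items(): print(n,ray('top',px,.08 if n=='jar' else .045))
print(bot.grasp_offset)
E
```

```text
rest [0.6363 0.0035] -100.20512390136719
rest [ 0.602  -0.1726] -93.47952270507812
rest [ 0.6192 -0.0846] -97.96034240722656
rest [0.6534 0.0917] -101.51466369628906Traceback (most recent call last):
  File "<stdin>", line 8, in <module>
  File "m.py", line 14, in fit
    best=min(((f((x0[0]+i*.003,x0[1]+j*.003)),x0[0]+i*.003,x0[1]+j*.003) for i in range(-8,9) for j in range(-8,9)))
  File "m.py", line 14, in <genexpr>
    best=min(((f((x0[0]+i*.003,x0[1]+j*.003)),x0[0]+i*.003,x0[1]+j*.003) for i in range(-8,9) for j in range(-8,9)))
               ~^^^^^^^^^^^^^^^^^^^^^^^^^^^^^
  File "m.py", line 12, in f
    if sign>0: return -(mean(g,circ(c,*p,r-.0015,z,k=k))-.5*mean(g,circ(c,*p,r+.003,z,k=k)))
                               ~~~~^^^^^^^^^^^^^^^^^^^^
  File "m.py", line 6, in circ
    k=k or cams.get_calibration(c);E=np.array(k['extrinsics']);p=P@E[:3,:3].T+E[:3,3]
           ~~~~~~~~~~~~~~~~~~~~^^^
ValueError: time passes only in moves, steps and waits
```

```bash
cat > mc.py <<'E'
from m import *
im=cv2.imread('pics/top0.png'); g=cv2.GaussianBlur(im,(3,3),0).min(2).astype(np.float32)
k=cams.get_calibration('top')
for px,rs in [((443.2,253),.063),((377,257.5),.041),((219.8,254.5),.03),((302.5,248.5),.052)]:
    p=ray('top',px,.04)[:2]
    print('cutter',rs,np.round(p,4),'scores',[(d,float(np.round(fit('top',g,p,d/2,.04,1,k)[1],1))) for d in (.03,.041,.052,.063)],end=' ')
    x,f=fit('top',g,p,rs/2,.04,1,k); print(np.round(x,4),'rad',round(np.hypot(*x),4))
for n,px in dict(jar=(190+73/2.5,90+85/2.5),bowl=(190+740/2.5,90+242/2.5)).items(): print(n,ray('top',px,.08 if n=='jar' else .045))
print(bot.grasp_offset)
go([.45,-.2136,.15],np.deg2rad(-11))
E
python3 mc.py
```

```text
cutter 0.063 [ 0.4457 -0.2108] scores [(0.03, -75.6), (0.041, -76.8), (0.052, -74.7), (0.063, -82.1)] [ 0.4459 -0.2126] rad 0.494
cutter 0.041 [ 0.434  -0.0876] scores [(0.03, -72.7), (0.041, -78.5), (0.052, -72.4), (0.063, -71.0)] [ 0.4345 -0.086 ] rad 0.443
cutter 0.03 [0.4316 0.2032] scores [(0.03, -86.3), (0.041, -77.2), (0.052, -74.6), (0.063, -73.1)] [0.4318 0.2058] rad 0.4783
cutter 0.052 [0.4469 0.051 ] scores [(0.03, -81.9), (0.041, -71.8), (0.052, -87.4), (0.063, -77.3)] [0.4483 0.054 ] rad 0.4516
jar [0.66835031 0.21011973 0.08      ]
bowl [ 0.57224652 -0.29171758  0.045     ]
0.0187
at [ 0.2983 -0.6055  0.2313] shift [ 1.5462 -1.4225  0.4066] turn [array([ 0.    , -0.    , -0.2932])]
```

>>> jog_arm(plan=[{"x":0.15,"y":-0.13,"z":0.05,"wz":-0.04},{"x":0.3,"y":-0.27,"z":0.1,"wz":-0.08},{"x":0.45,"y":-0.4,"z":0.15,"wz":-0.12},{"x":0.6,"y":-0.55,"z":0.2,"wz":-0.16},{"x":0.75,"y":-0.69,"z":0.2,"wz":-0.2},{"x":0.87,"y":-0.8,"z":0.2,"wz":-0.24},{"x":1,"y":-0.92,"z":0.2,"wz":-0.28},{"x":1,"y":-0.92,"z":0.2,"wz":-0.2932},{"x":1,"y":-0.92,"z":0.2,"wz":-0.2932},{"x":1,"y":-0.92,"z":0.2,"wz":-0.2932}], hand=1, grip_force=25)

```text
invalid input at $.plan[0]: expected keys x, y, z, wx, wy, wz
```

```bash
python3 -c "
from h import *
go([.446,-.2126,.15],np.deg2rad(-11))"
```

```text
at [ 0.2983 -0.6055  0.2313] shift [ 1.5305 -1.4359  0.4066] turn [array([ 0.    , -0.    , -0.2932])]
```

>>> jog_arm(plan=[{"x":0.15,"y":-0.13,"z":0.05,"wx":0,"wy":0,"wz":-0.04},{"x":0.3,"y":-0.27,"z":0.1,"wx":0,"wy":0,"wz":-0.08},{"x":0.45,"y":-0.4,"z":0.15,"wx":0,"wy":0,"wz":-0.12},{"x":0.6,"y":-0.55,"z":0.2,"wx":0,"wy":0,"wz":-0.16},{"x":0.75,"y":-0.69,"z":0.2,"wx":0,"wy":0,"wz":-0.2},{"x":0.87,"y":-0.8,"z":0.2,"wx":0,"wy":0,"wz":-0.24},{"x":1,"y":-0.92,"z":0.2,"wx":0,"wy":0,"wz":-0.28},{"x":1,"y":-0.92,"z":0.2,"wx":0,"wy":0,"wz":-0.2932},{"x":1,"y":-0.92,"z":0.2,"wx":0,"wy":0,"wz":-0.2932},{"x":1,"y":-0.92,"z":0.2,"wx":0,"wy":0,"wz":-0.2932}], hand=1, grip_force=25)

```text
t: 1.63
eef_pos: [0.3962, -0.3527, 0.1916]
tool_rot: [0.0, 0.772, 0.635, -0.0]
contact_force: [-0.7, -1.2, -0.6]
gripper_width: 0.998
```

```bash
python3 -c "
from h import *
go([.446,-.2126,.15],np.deg2rad(-11))"
```

```text
at [ 0.3962 -0.3527  0.1916] shift [0.7356 0.1089 0.2073] turn [array([ 0.0001,  0.0002, -0.0007])]
```

>>> jog_arm(plan=[{"x":0.2,"y":0.03,"z":0.07,"wx":0,"wy":0,"wz":0},{"x":0.4,"y":0.06,"z":0.14,"wx":0,"wy":0,"wz":0},{"x":0.6,"y":0.09,"z":0.207,"wx":0,"wy":0,"wz":0},{"x":0.7356,"y":0.109,"z":0.207,"wx":0,"wy":0,"wz":0},{"x":0.7356,"y":0.109,"z":0.207,"wx":0,"wy":0,"wz":0},{"x":0.7356,"y":0.109,"z":0.207,"wx":0,"wy":0,"wz":0}])

```text
t: 2.13
eef_pos: [0.4465, -0.2124, 0.1499]
tool_rot: [0.0, 0.772, 0.635, -0.0]
contact_force: [0.0, -0.6, 0.5]
gripper_width: 1.0
```

```bash
cat > w.py <<'E'
import sys
from m import *
d,x,y,z,nm=float(sys.argv[1]),*map(float,sys.argv[2:5]),sys.argv[5]
k=cams.get_calibration('wrist'); im=snap('wrist')
g=cv2.GaussianBlur(im,(3,3),0).min(2).astype(np.float32)
p,f=fit('wrist',g,(x,y),d/2,z,1,k); print('fit',np.round(p,4),f)
v=cv2.cvtColor(im,cv2.COLOR_RGB2BGR)
cv2.polylines(v,[circ('w',*p,d/2,z,k=k).astype(int)],True,(0,0,255),1)
cv2.imwrite('pics/'+nm,v)
E
python3 w.py .063 .4459 -.2126 .04 w63.png; python3 -c "
from h import *
go([.446,-.2126,.15],np.deg2rad(-11))"
```

```text
fit [ 0.4474 -0.215 ] -132.24685668945312
at [ 0.446  -0.2139  0.1501] shift [ 0.0065 -0.0012  0.0004] turn [array([ 0.0001,  0.0005, -0.0014])]
```

View pics/w63.png

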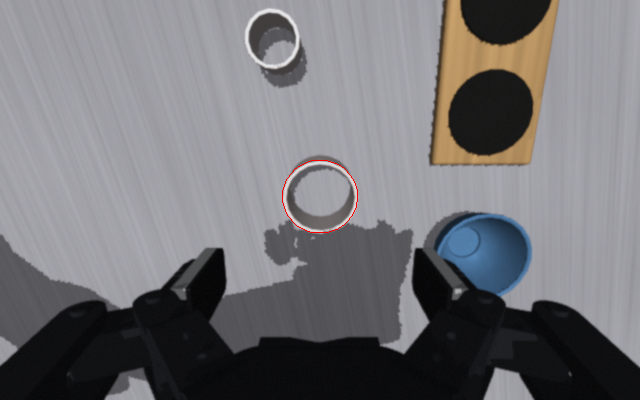

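The ring fit sits right on the rim at about pixel (320,196). The wrist camera puts the 63 at (0.447,-0.215), agreeing with the top view to within 3 mm. I'll descend now.

>>> jog_arm(plan=[{"x":-0.001,"y":0.005,"z":0.15,"wx":0,"wy":0,"wz":0},{"x":-0.001,"y":0.005,"z":0.3,"wx":0,"wy":0,"wz":0},{"x":-0.001,"y":0.005,"z":0.42,"wx":0,"wy":0,"wz":0},{"x":-0.001,"y":0.005,"z":0.54,"wx":0,"wy":0,"wz":0},{"x":-0.001,"y":0.005,"z":0.62,"wx":0,"wy":0,"wz":0},{"x":-0.001,"y":0.005,"z":0.68,"wx":0,"wy":0,"wz":0},{"x":-0.001,"y":0.005,"z":0.71,"wx":0,"wy":0,"wz":0},{"x":-0.001,"y":0.005,"z":0.72,"wx":0,"wy":0,"wz":0},{"x":-0.001,"y":0.005,"z":0.72,"wx":0,"wy":0,"wz":0}])

```text
t: 2.93
eef_pos: [0.4466, -0.216, 0.006]
tool_rot: [0.001, 0.774, 0.633, -0.001]
contact_force: [0.6, 0.5, 1.3]
gripper_width: 1.002
```

>>> jog_arm(plan=[{"x":0,"y":0,"z":0,"wx":0,"wy":0,"wz":0},{"x":0,"y":0,"z":0,"wx":0,"wy":0,"wz":0},{"x":0,"y":0,"z":0,"wx":0,"wy":0,"wz":0},{"x":0,"y":0,"z":0,"wx":0,"wy":0,"wz":0},{"x":0,"y":0,"z":0,"wx":0,"wy":0,"wz":0},{"x":0,"y":0,"z":0,"wx":0,"wy":0,"wz":0},{"x":0,"y":0,"z":0,"wx":0,"wy":0,"wz":0},{"x":0,"y":0,"z":0,"wx":0,"wy":0,"wz":0},{"x":0,"y":0,"z":0,"wx":0,"wy":0,"wz":0},{"x":0,"y":0,"z":0,"wx":0,"wy":0,"wz":0}], hand=-1, grip_force=25)

```text
t: 3.77
eef_pos: [0.4471, -0.2169, 0.0071]
tool_rot: [0.002, 0.774, 0.633, -0.001]
contact_force: [-1.9, -1.8, 6.7]
gripper_width: 0.72
```

```bash
python3 -c "
from h import *
go([.446,-.2126,.15],np.deg2rad(-11));print(monitor.get_obs()['gripper_width']*85)"
```

```text
at [ 0.4471 -0.2169  0.0071] shift [ 0.0176 -0.0086 -0.7147] turn [array([ 0.0006,  0.001 , -0.0024])]
61.169535780332204
```

>>> jog_arm(plan=[{"x":0,"y":0,"z":-0.04,"wx":0,"wy":0,"wz":0},{"x":0,"y":0,"z":-0.12,"wx":0,"wy":0,"wz":0},{"x":0,"y":0,"z":-0.25,"wx":0,"wy":0,"wz":0},{"x":0,"y":0,"z":-0.38,"wx":0,"wy":0,"wz":0},{"x":0,"y":0,"z":-0.5,"wx":0,"wy":0,"wz":0},{"x":0,"y":0,"z":-0.55,"wx":0,"wy":0,"wz":0},{"x":0,"y":0,"z":-0.55,"wx":0,"wy":0,"wz":0},{"x":0,"y":0,"z":-0.55,"wx":0,"wy":0,"wz":0}])

```text
t: 4.43
eef_pos: [0.447, -0.2165, 0.1172]
tool_rot: [0.002, 0.774, 0.633, -0.001]
contact_force: [0.2, -0.9, -0.4]
gripper_width: 0.719
```

```bash
python3 -c "
from h import *
o=monitor.get_obs(); print(o['gripper_width']*85)
go([.6534,.0917,.13],np.deg2rad(-11))"
python3 w.py .063 .447 -.216 .150 w63h.png
```

```text
61.09674392317325
at [ 0.447  -0.2165  0.1172] shift [ 1.7151  0.7058 -0.0682] turn [array([ 0.0009,  0.0011, -0.0025])]
fit [ 0.4475 -0.2145] -116.00092315673828
```

View pics/w63h.png

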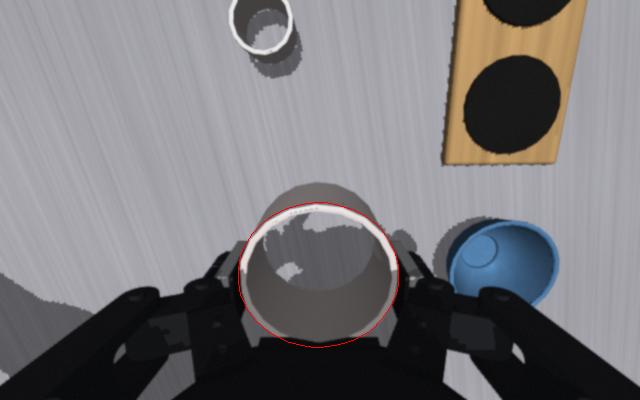

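>>> jog_arm(plan=[{"x":0.06,"y":0.03,"z":0,"wx":0,"wy":0,"wz":0},{"x":0.17,"y":0.07,"z":0,"wx":0,"wy":0,"wz":0},{"x":0.32,"y":0.13,"z":0,"wx":0,"wy":0,"wz":0},{"x":0.48,"y":0.2,"z":0,"wx":0,"wy":0,"wz":0},{"x":0.64,"y":0.26,"z":0,"wx":0,"wy":0,"wz":0},{"x":0.79,"y":0.32,"z":0,"wx":0,"wy":0,"wz":0},{"x":0.9,"y":0.37,"z":0,"wx":0,"wy":0,"wz":0},{"x":0.95,"y":0.4,"z":0,"wx":0,"wy":0,"wz":0}])

```text
t: 5.15
eef_pos: [0.563, -0.0415, 0.114]
tool_rot: [-0.0, 0.772, 0.635, -0.001]
contact_force: [0.3, 0.2, -0.7]
gripper_width: 0.716
```

```bash
python3 -c "
from h import *
go([.653,.0897,.0225],np.deg2rad(-11))"
```

```text
at [ 0.563  -0.0415  0.114 ] shift [0.7313 0.3153 0.4562] turn [array([-0.0005,  0.0004, -0.0009])]
```

>>> jog_arm(plan=[{"x":0.08,"y":0.04,"z":0,"wx":0,"wy":0,"wz":0},{"x":0.2,"y":0.09,"z":0,"wx":0,"wy":0,"wz":0},{"x":0.35,"y":0.15,"z":0,"wx":0,"wy":0,"wz":0},{"x":0.5,"y":0.22,"z":0,"wx":0,"wy":0,"wz":0},{"x":0.63,"y":0.27,"z":0.05,"wx":0,"wy":0,"wz":0},{"x":0.7,"y":0.305,"z":0.1,"wx":0,"wy":0,"wz":0},{"x":0.731,"y":0.315,"z":0.15,"wx":0,"wy":0,"wz":0},{"x":0.731,"y":0.315,"z":0.2,"wx":0,"wy":0,"wz":0},{"x":0.731,"y":0.315,"z":0.25,"wx":0,"wy":0,"wz":0},{"x":0.731,"y":0.315,"z":0.3,"wx":0,"wy":0,"wz":0},{"x":0.731,"y":0.315,"z":0.34,"wx":0,"wy":0,"wz":0},{"x":0.731,"y":0.315,"z":0.34,"wx":0,"wy":0,"wz":0}])

```text
t: 6.15
eef_pos: [0.6513, 0.0877, 0.0435]
tool_rot: [-0.001, 0.773, 0.634, -0.003]
contact_force: [-0.6, -0.0, -0.5]
gripper_width: 0.722
```

```bash
cat > r.py <<'E'
import sys
from m import *
# rests fit + held cutter from the top camera
import ast
d,x,y,z,nm=float(sys.argv[1]),*map(float,sys.argv[2:5]),sys.argv[5]
k=cams.get_calibration('top'); im=snap('top')
v=cv2.cvtColor(im,cv2.COLOR_RGB2BGR); g=cv2.GaussianBlur(im,(3,3),0).min(2).astype(np.float32)
p,f=fit('top',g,(x,y),d/2,z,1,k); print('top fit',np.round(p,4),f)
cv2.imwrite('pics/'+nm,v)
E
python3 -c "
from h import *
go([.653,.0897,.0225],np.deg2rad(-11))"
python3 w.py .063 .653 .09 .080 w63p.png
```

```text
at [0.6513 0.0877 0.0435] shift [0.0119 0.007  0.1049] turn [array([-0.0015,  0.0011, -0.0014])]
fit [0.652  0.0905] -90.52174377441406
```

View pics/w63p.png

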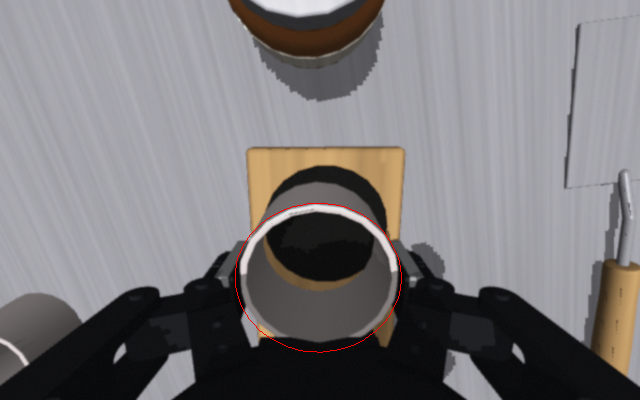

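The cutter is held over the end rest next to the jar. It fits within about 1.5 mm of the rest centre, so I'll lower it slowly with a small correction.

>>> jog_arm(plan=[{"x":0.009,"y":0.007,"z":0.02,"wx":0,"wy":0,"wz":0},{"x":0.009,"y":0.007,"z":0.04,"wx":0,"wy":0,"wz":0},{"x":0.009,"y":0.007,"z":0.06,"wx":0,"wy":0,"wz":0},{"x":0.009,"y":0.007,"z":0.075,"wx":0,"wy":0,"wz":0},{"x":0.009,"y":0.007,"z":0.085,"wx":0,"wy":0,"wz":0},{"x":0.009,"y":0.007,"z":0.092,"wx":0,"wy":0,"wz":0},{"x":0.009,"y":0.007,"z":0.097,"wx":0,"wy":0,"wz":0},{"x":0.009,"y":0.007,"z":0.1,"wx":0,"wy":0,"wz":0},{"x":0.009,"y":0.007,"z":0.1,"wx":0,"wy":0,"wz":0},{"x":0.009,"y":0.007,"z":0.1,"wx":0,"wy":0,"wz":0}])

```text
t: 7.03
eef_pos: [0.6537, 0.0898, 0.0247]
tool_rot: [-0.0, 0.773, 0.635, -0.002]
contact_force: [0.7, -0.6, -1.1]
gripper_width: 0.72
```

>>> jog_arm(plan=[{"x":0,"y":0,"z":0.003,"wx":0,"wy":0,"wz":0},{"x":0,"y":0,"z":0.006,"wx":0,"wy":0,"wz":0},{"x":0,"y":0,"z":0.009,"wx":0,"wy":0,"wz":0},{"x":0,"y":0,"z":0.01,"wx":0,"wy":0,"wz":0},{"x":0,"y":0,"z":0.01,"wx":0,"wy":0,"wz":0},{"x":0,"y":0,"z":0.01,"wx":0,"wy":0,"wz":0}])

```text
t: 7.53
eef_pos: [0.6538, 0.0898, 0.0233]
tool_rot: [-0.0, 0.773, 0.635, -0.002]
contact_force: [-1.7, -0.4, 4.8]
gripper_width: 0.717
```

>>> jog_arm(plan=[{"x":0,"y":0,"z":0,"wx":0,"wy":0,"wz":0},{"x":0,"y":0,"z":0,"wx":0,"wy":0,"wz":0},{"x":0,"y":0,"z":0,"wx":0,"wy":0,"wz":0},{"x":0,"y":0,"z":0,"wx":0,"wy":0,"wz":0},{"x":0,"y":0,"z":0,"wx":0,"wy":0,"wz":0},{"x":0,"y":0,"z":0,"wx":0,"wy":0,"wz":0},{"x":0,"y":0,"z":-0.05,"wx":0,"wy":0,"wz":0},{"x":0,"y":0,"z":-0.15,"wx":0,"wy":0,"wz":0},{"x":0,"y":0,"z":-0.3,"wx":0,"wy":0,"wz":0},{"x":0,"y":0,"z":-0.45,"wx":0,"wy":0,"wz":0},{"x":0,"y":0,"z":-0.6,"wx":0,"wy":0,"wz":0},{"x":0,"y":0,"z":-0.6,"wx":0,"wy":0,"wz":0}], hand=1)

```text
t: 8.53
eef_pos: [0.6582, 0.0912, 0.151]
tool_rot: [0.002, 0.773, 0.634, 0.003]
contact_force: [-0.2, 0.5, 0.4]
gripper_width: 0.997
```

Run:
```python
from m import *
k=cams.get_calibration('wrist'); im=snap('wrist')
g=cv2.GaussianBlur(im,(3,3),0); v=cv2.cvtColor(im,cv2.COLOR_RGB2BGR)
p,_=fit('w',g.min(2).astype(np.float32),(.653,.091),.0315,.056,1,k)
r,_=fit('w',g.max(2).astype(np.float32),(.6534,.0917),.036,.016,-1,k)
print('cutter',p,'rest',r)
r2,f2=fit('w',g.max(2).astype(np.float32),(.6363,.0035),.036,.016,-1,k); print('rest2',r2,f2)
for q,rr,z,c in ((p,.0315,.056,(0,0,255)),(r,.036,.016,(0,255,0))): cv2.polylines(v,[circ('w',*q,rr,z,k=k).astype(int)],True,c,1)
cv2.imwrite('pics/w63d.png',v)
go([.4483,.054,.12],np.deg2rad(-11))
```

```text
cutter [0.65419991 0.09177771] rest [0.65551627 0.09022065]
rest2 [0.63839212 0.00143625] -101.3741455078125
at [0.6569 0.0908 0.1481] shift [-0.3836 -0.9876  0.1362] turn [array([ 0.0014, -0.0001, -0.0013])]
```

View pics/w63d.png

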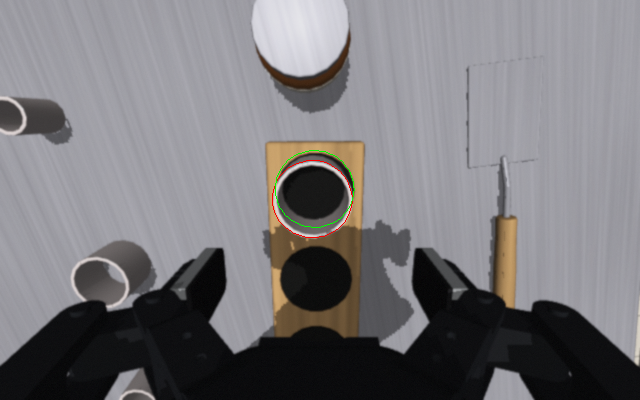

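The 63 stands upright on the rest next to the jar, within about 2 mm of centre (rings near pixel (313,195)). Next is the 52.

>>> jog_arm(plan=[{"x":-0.03,"y":-0.08,"z":0,"wx":0,"wy":0,"wz":0},{"x":-0.1,"y":-0.26,"z":0,"wx":0,"wy":0,"wz":0},{"x":-0.17,"y":-0.45,"z":0,"wx":0,"wy":0,"wz":0},{"x":-0.25,"y":-0.64,"z":0.03,"wx":0,"wy":0,"wz":0},{"x":-0.31,"y":-0.8,"z":0.06,"wx":0,"wy":0,"wz":0},{"x":-0.36,"y":-0.92,"z":0.1,"wx":0,"wy":0,"wz":0},{"x":-0.38,"y":-0.98,"z":0.13,"wx":0,"wy":0,"wz":0},{"x":-0.384,"y":-0.988,"z":0.136,"wx":0,"wy":0,"wz":0},{"x":-0.384,"y":-0.988,"z":0.136,"wx":0,"wy":0,"wz":0},{"x":-0.384,"y":-0.988,"z":0.136,"wx":0,"wy":0,"wz":0},{"x":-0.384,"y":-0.988,"z":0.136,"wx":0,"wy":0,"wz":0}])

```text
t: 9.5
eef_pos: [0.4499, 0.0545, 0.1205]
tool_rot: [0.002, 0.773, 0.634, 0.002]
contact_force: [-0.2, 0.1, 0.7]
gripper_width: 1.001
```

```bash
python3 w.py .052 .4483 .054 .04 w52.png; python3 -c "
from h import *
go([.4483,.054,.007],np.deg2rad(-11))"
```

```text
fit [0.4495 0.0498] -122.81471252441406
at [0.4498 0.0545 0.1204] shift [-0.0046 -0.01    0.5671] turn [array([ 0.0018, -0.0005, -0.0013])]
```

>>> jog_arm(plan=[{"x":-0.017,"y":-0.001,"z":0.12,"wx":0,"wy":0,"wz":0},{"x":-0.017,"y":-0.001,"z":0.25,"wx":0,"wy":0,"wz":0},{"x":-0.017,"y":-0.001,"z":0.37,"wx":0,"wy":0,"wz":0},{"x":-0.017,"y":-0.001,"z":0.46,"wx":0,"wy":0,"wz":0},{"x":-0.017,"y":-0.001,"z":0.52,"wx":0,"wy":0,"wz":0},{"x":-0.017,"y":-0.001,"z":0.55,"wx":0,"wy":0,"wz":0},{"x":-0.017,"y":-0.001,"z":0.565,"wx":0,"wy":0,"wz":0},{"x":-0.017,"y":-0.001,"z":0.565,"wx":0,"wy":0,"wz":0},{"x":-0.017,"y":-0.001,"z":0.565,"wx":0,"wy":0,"wz":0}])

```text
t: 10.3
eef_pos: [0.4503, 0.0514, 0.0079]
tool_rot: [0.002, 0.773, 0.634, 0.003]
contact_force: [0.7, 0.1, 0.6]
gripper_width: 0.997
```

>>> jog_arm(plan=[{"x":0,"y":0,"z":0,"wx":0,"wy":0,"wz":0},{"x":0,"y":0,"z":0,"wx":0,"wy":0,"wz":0},{"x":0,"y":0,"z":0,"wx":0,"wy":0,"wz":0},{"x":0,"y":0,"z":0,"wx":0,"wy":0,"wz":0},{"x":0,"y":0,"z":0,"wx":0,"wy":0,"wz":0},{"x":0,"y":0,"z":0,"wx":0,"wy":0,"wz":0},{"x":0,"y":0,"z":0,"wx":0,"wy":0,"wz":0},{"x":0,"y":0,"z":0,"wx":0,"wy":0,"wz":0},{"x":0,"y":0,"z":0,"wx":0,"wy":0,"wz":0},{"x":0,"y":0,"z":0,"wx":0,"wy":0,"wz":0},{"x":0,"y":0,"z":0,"wx":0,"wy":0,"wz":0},{"x":0,"y":0,"z":0,"wx":0,"wy":0,"wz":0}], hand=-1)

```text
t: 11.3
eef_pos: [0.4509, 0.0515, 0.0088]
tool_rot: [0.002, 0.773, 0.635, 0.003]
contact_force: [-1.6, -0.4, 7.5]
gripper_width: 0.603
```

>>> jog_arm(plan=[{"x":0,"y":0,"z":-0.04,"wx":0,"wy":0,"wz":0},{"x":0,"y":0,"z":-0.12,"wx":0,"wy":0,"wz":0},{"x":0,"y":0,"z":-0.25,"wx":0,"wy":0,"wz":0},{"x":0,"y":0,"z":-0.38,"wx":0,"wy":0,"wz":0},{"x":0,"y":0,"z":-0.5,"wx":0,"wy":0,"wz":0},{"x":0,"y":0,"z":-0.55,"wx":0,"wy":0,"wz":0},{"x":0,"y":0,"z":-0.55,"wx":0,"wy":0,"wz":0},{"x":0,"y":0,"z":-0.55,"wx":0,"wy":0,"wz":0},{"x":0,"y":0,"z":-0.55,"wx":0,"wy":0,"wz":0},{"x":0,"y":0,"z":-0.55,"wx":0,"wy":0,"wz":0}])

```text
t: 12.13
eef_pos: [0.4489, 0.0512, 0.1175]
tool_rot: [0.002, 0.773, 0.635, 0.002]
contact_force: [0.0, -0.6, -0.7]
gripper_width: 0.602
```

```bash
python3 -c "
from h import *
go([.6363,.0035,.12],np.deg2rad(-11))"
python3 w.py .052 .449 .051 .150 w52h.png
python3 - <<'E'
from m import *
k=cams.get_calibration('top'); im=snap('top','top1.png')
g=cv2.GaussianBlur(im,(3,3),0)
print('63 on rest',fit('t',g.min(2).astype(np.float32),(.6534,.0917),.0315,.056,1,k))
print('rest a',fit('t',g.max(2).astype(np.float32),(.6534,.0917),.036,.016,-1,k))
print('rest b',fit('t',g.max(2).astype(np.float32),(.6363,.0035),.036,.016,-1,k))
v=cv2.imread('pics/top1.png')[90:290,190:510]; cv2.imwrite('pics/top1c.png',cv2.resize(v,(800,500),interpolation=cv2.INTER_CUBIC))
a,b=cv2.imread('pics/w52.png'),cv2.imread('pics/w52h.png'); cv2.imwrite('pics/w52ab.png',np.hstack([a[60:360,120:520],b[60:360,120:520]]))
E
```

```text
at [0.4489 0.0512 0.1175] shift [-0.0514  0.9653 -0.0074] turn [array([ 0.0018, -0.0004, -0.0013])]
fit [0.4487 0.05  ] -126.76170349121094
63 on rest (array([0.65255481, 0.09458112]), np.float64(-91.17813110351562))
rest a (array([0.65423725, 0.09134169]), np.float64(-74.74014282226562))
rest b (array([0.6362076 , 0.00355867]), np.float64(-107.694091796875))
```

View pics/w52ab.png

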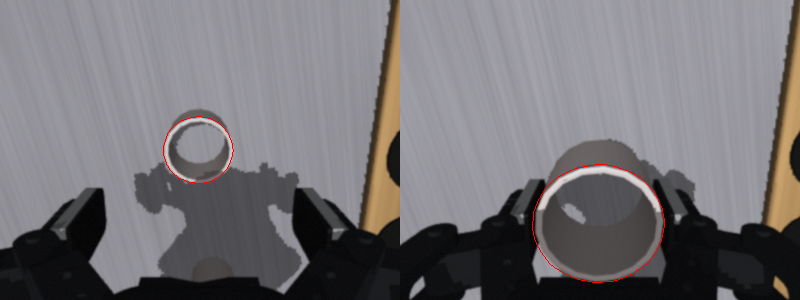

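>>> jog_arm(plan=[{"x":-0.004,"y":0.07,"z":0,"wx":0,"wy":0,"wz":0},{"x":-0.01,"y":0.2,"z":0,"wx":0,"wy":0,"wz":0},{"x":-0.02,"y":0.36,"z":0,"wx":0,"wy":0,"wz":0},{"x":-0.03,"y":0.53,"z":0,"wx":0,"wy":0,"wz":0},{"x":-0.04,"y":0.7,"z":0,"wx":0,"wy":0,"wz":0},{"x":-0.05,"y":0.84,"z":0.02,"wx":0,"wy":0,"wz":0},{"x":-0.055,"y":0.93,"z":0.07,"wx":0,"wy":0,"wz":0},{"x":-0.0555,"y":0.973,"z":0.14,"wx":0,"wy":0,"wz":0},{"x":-0.0555,"y":0.973,"z":0.22,"wx":0,"wy":0,"wz":0},{"x":-0.0555,"y":0.973,"z":0.3,"wx":0,"wy":0,"wz":0},{"x":-0.0555,"y":0.973,"z":0.36,"wx":0,"wy":0,"wz":0},{"x":-0.0555,"y":0.973,"z":0.37,"wx":0,"wy":0,"wz":0}])

```text
t: 13.23
eef_pos: [0.6361, 0.0026, 0.0414]
tool_rot: [0.0, 0.773, 0.635, 0.0]
contact_force: [-0.7, -0.2, -0.6]
gripper_width: 0.606
```

>>> jog_arm(plan=[{"x":0,"y":0,"z":0,"wx":0,"wy":0,"wz":0},{"x":0,"y":0,"z":0,"wx":0,"wy":0,"wz":0},{"x":0,"y":0,"z":0,"wx":0,"wy":0,"wz":0}])

```text
t: 13.48
eef_pos: [0.6365, 0.0027, 0.042]
tool_rot: [0.0, 0.773, 0.635, 0.001]
contact_force: [0.6, 0.4, 0.1]
gripper_width: 0.604
```

```bash
python3 -c "
from h import *
go([.6377,.0024,.0240],np.deg2rad(-11))"
python3 w.py .052 .6375 .001 .078 w52p.png
```

```text
at [0.6365 0.0027 0.042 ] shift [-0.0003  0.0063  0.0901] turn [array([ 0.0004, -0.0001, -0.0011])]
fit [0.6366 0.0029] -99.6221923828125
```

>>> jog_arm(plan=[{"x":-0.004,"y":0.006,"z":0.02,"wx":0,"wy":0,"wz":0},{"x":-0.004,"y":0.006,"z":0.04,"wx":0,"wy":0,"wz":0},{"x":-0.004,"y":0.006,"z":0.055,"wx":0,"wy":0,"wz":0},{"x":-0.004,"y":0.006,"z":0.066,"wx":0,"wy":0,"wz":0},{"x":-0.004,"y":0.006,"z":0.073,"wx":0,"wy":0,"wz":0},{"x":-0.004,"y":0.006,"z":0.079,"wx":0,"wy":0,"wz":0},{"x":-0.004,"y":0.006,"z":0.084,"wx":0,"wy":0,"wz":0},{"x":-0.004,"y":0.006,"z":0.088,"wx":0,"wy":0,"wz":0},{"x":-0.004,"y":0.006,"z":0.088,"wx":0,"wy":0,"wz":0},{"x":-0.004,"y":0.006,"z":0.088,"wx":0,"wy":0,"wz":0}])

```text
t: 14.37
eef_pos: [0.6377, 0.0017, 0.025]
tool_rot: [0.001, 0.773, 0.635, 0.001]
contact_force: [-1.5, -0.4, 4.2]
gripper_width: 0.604
```

Contact is at 4 N, so I'll release and lift.

>>> jog_arm(plan=[{"x":0,"y":0,"z":0,"wx":0,"wy":0,"wz":0},{"x":0,"y":0,"z":0,"wx":0,"wy":0,"wz":0},{"x":0,"y":0,"z":0,"wx":0,"wy":0,"wz":0},{"x":0,"y":0,"z":0,"wx":0,"wy":0,"wz":0},{"x":0,"y":0,"z":0,"wx":0,"wy":0,"wz":0},{"x":0,"y":0,"z":0,"wx":0,"wy":0,"wz":0},{"x":0,"y":0,"z":-0.05,"wx":0,"wy":0,"wz":0},{"x":0,"y":0,"z":-0.15,"wx":0,"wy":0,"wz":0},{"x":0,"y":0,"z":-0.28,"wx":0,"wy":0,"wz":0},{"x":0,"y":0,"z":-0.42,"wx":0,"wy":0,"wz":0},{"x":0,"y":0,"z":-0.5,"wx":0,"wy":0,"wz":0},{"x":0,"y":0,"z":-0.5,"wx":0,"wy":0,"wz":0}], hand=1)

```text
t: 15.37
eef_pos: [0.6404, 0.002, 0.1302]
tool_rot: [0.003, 0.773, 0.635, 0.004]
contact_force: [0.8, 0.1, 0.0]
gripper_width: 0.999
```

```bash
python3 -c "
from h import *
go([.4345,-.087,.12],np.deg2rad(-11))"
```

```text
at [0.6404 0.002  0.1302] shift [-0.6369 -0.9237  0.041 ] turn [array([ 0.003 , -0.0007, -0.0011])]
```

>>> jog_arm(plan=[{"x":-0.06,"y":-0.08,"z":0,"wx":0.003,"wy":0,"wz":0},{"x":-0.15,"y":-0.22,"z":0,"wx":0.003,"wy":0,"wz":0},{"x":-0.26,"y":-0.38,"z":0,"wx":0.003,"wy":0,"wz":0},{"x":-0.37,"y":-0.54,"z":0.01,"wx":0.003,"wy":0,"wz":0},{"x":-0.48,"y":-0.7,"z":0.02,"wx":0.003,"wy":0,"wz":0},{"x":-0.57,"y":-0.83,"z":0.03,"wx":0.003,"wy":0,"wz":0},{"x":-0.62,"y":-0.9,"z":0.04,"wx":0.003,"wy":0,"wz":0},{"x":-0.637,"y":-0.924,"z":0.041,"wx":0.003,"wy":0,"wz":0},{"x":-0.637,"y":-0.924,"z":0.041,"wx":0.003,"wy":0,"wz":0},{"x":-0.637,"y":-0.924,"z":0.041,"wx":0.003,"wy":0,"wz":0},{"x":-0.637,"y":-0.924,"z":0.041,"wx":0.003,"wy":0,"wz":0}])

```text
t: 16.28
eef_pos: [0.4364, -0.0862, 0.1204]
tool_rot: [-0.0, 0.772, 0.635, 0.002]
contact_force: [0.6, 0.3, 0.3]
gripper_width: 1.004
```

```bash
python3 w.py .041 .4345 -.0875 .04 w41.png
python3 - <<'E'
from m import *
go([.4345,-.087,.007],np.deg2rad(-11))
k=cams.get_calibration('top'); im=snap('top','top2.png')
g=cv2.GaussianBlur(im,(3,3),0)
print('63',fit('t',g.min(2).astype(np.float32),(.6534,.0917),.0315,.056,1,k)[0]-[.6534,.0917])
print('52',fit('t',g.min(2).astype(np.float32),(.6363,.0035),.026,.056,1,k)[0]-[.6363,.0035])
for p in ((.6192,-.0846),(.602,-.1726)): print('rest',fit('t',g.max(2).astype(np.float32),p,.036,.016,-1,k))
E
```

```text
fit [ 0.4357 -0.0894] -135.32473754882812
at [ 0.4363 -0.0861  0.1203] shift [-0.0077 -0.0087  0.5665] turn [array([ 0.0005, -0.001 , -0.0007])]
63 [-0.00085986  0.002825  ]
52 [-0.0009492  -0.00049011]
rest (array([ 0.61919928, -0.08470788]), np.float64(-103.50836181640625))
rest (array([ 0.60199552, -0.17261393]), np.float64(-98.98141479492188))
```

>>> jog_arm(plan=[{"x":-0.0145,"y":-0.003,"z":0.12,"wx":0,"wy":0,"wz":0},{"x":-0.0145,"y":-0.003,"z":0.25,"wx":0,"wy":0,"wz":0},{"x":-0.0145,"y":-0.003,"z":0.37,"wx":0,"wy":0,"wz":0},{"x":-0.0145,"y":-0.003,"z":0.46,"wx":0,"wy":0,"wz":0},{"x":-0.0145,"y":-0.003,"z":0.52,"wx":0,"wy":0,"wz":0},{"x":-0.0145,"y":-0.003,"z":0.55,"wx":0,"wy":0,"wz":0},{"x":-0.0145,"y":-0.003,"z":0.56,"wx":0,"wy":0,"wz":0},{"x":-0.0145,"y":-0.003,"z":0.56,"wx":0,"wy":0,"wz":0},{"x":-0.0145,"y":-0.003,"z":0.56,"wx":0,"wy":0,"wz":0}])

```text
t: 17.13
eef_pos: [0.4358, -0.0884, 0.0087]
tool_rot: [-0.0, 0.772, 0.635, 0.002]
contact_force: [-0.1, 0.0, 0.6]
gripper_width: 1.004
```

>>> jog_arm(plan=[{"x":0,"y":0,"z":0,"wx":0,"wy":0,"wz":0},{"x":0,"y":0,"z":0,"wx":0,"wy":0,"wz":0},{"x":0,"y":0,"z":0,"wx":0,"wy":0,"wz":0},{"x":0,"y":0,"z":0,"wx":0,"wy":0,"wz":0},{"x":0,"y":0,"z":0,"wx":0,"wy":0,"wz":0},{"x":0,"y":0,"z":0,"wx":0,"wy":0,"wz":0},{"x":0,"y":0,"z":0,"wx":0,"wy":0,"wz":0},{"x":0,"y":0,"z":0,"wx":0,"wy":0,"wz":0},{"x":0,"y":0,"z":0,"wx":0,"wy":0,"wz":0},{"x":0,"y":0,"z":0,"wx":0,"wy":0,"wz":0},{"x":0,"y":0,"z":0,"wx":0,"wy":0,"wz":0},{"x":0,"y":0,"z":0,"wx":0,"wy":0,"wz":0}], hand=-1)

```text
t: 18.13
eef_pos: [0.4361, -0.0886, 0.0092]
tool_rot: [0.0, 0.772, 0.635, 0.002]
contact_force: [-0.4, 0.0, 4.7]
gripper_width: 0.466
```

>>> jog_arm(plan=[{"x":0,"y":0,"z":-0.04,"wx":0,"wy":0,"wz":0},{"x":0,"y":0,"z":-0.12,"wx":0,"wy":0,"wz":0},{"x":0,"y":0,"z":-0.25,"wx":0,"wy":0,"wz":0},{"x":0,"y":0,"z":-0.38,"wx":0,"wy":0,"wz":0},{"x":0,"y":0,"z":-0.5,"wx":0,"wy":0,"wz":0},{"x":0,"y":0,"z":-0.55,"wx":0,"wy":0,"wz":0},{"x":0,"y":0,"z":-0.55,"wx":0,"wy":0,"wz":0},{"x":0,"y":0,"z":-0.55,"wx":0,"wy":0,"wz":0},{"x":0,"y":0,"z":-0.55,"wx":0,"wy":0,"wz":0},{"x":0,"y":0,"z":-0.55,"wx":0,"wy":0,"wz":0}])

```text
t: 18.97
eef_pos: [0.4347, -0.0887, 0.1179]
tool_rot: [-0.001, 0.772, 0.635, 0.001]
contact_force: [0.4, 0.2, -0.5]
gripper_width: 0.461
```

```bash
python3 w.py .041 .4352 -.089 .149 w41h.png
python3 - <<'E'
from m import *
# rest + correction (+.0023,-.0022)
go([.6214,-.0868,.043],np.deg2rad(-11))
E
```

```text
fit [ 0.4346 -0.0894] -124.31767272949219
at [ 0.4348 -0.0887  0.118 ] shift [0.1877 0.9137 0.3759] turn [array([ 0.0001, -0.001 , -0.0005])]
```

>>> jog_arm(plan=[{"x":0.02,"y":0.07,"z":0,"wx":0,"wy":0,"wz":0},{"x":0.04,"y":0.2,"z":0,"wx":0,"wy":0,"wz":0},{"x":0.07,"y":0.36,"z":0,"wx":0,"wy":0,"wz":0},{"x":0.1,"y":0.52,"z":0,"wx":0,"wy":0,"wz":0},{"x":0.14,"y":0.68,"z":0,"wx":0,"wy":0,"wz":0},{"x":0.17,"y":0.81,"z":0.02,"wx":0,"wy":0,"wz":0},{"x":0.19,"y":0.89,"z":0.07,"wx":0,"wy":0,"wz":0},{"x":0.19,"y":0.914,"z":0.14,"wx":0,"wy":0,"wz":0},{"x":0.19,"y":0.914,"z":0.22,"wx":0,"wy":0,"wz":0},{"x":0.19,"y":0.914,"z":0.3,"wx":0,"wy":0,"wz":0},{"x":0.19,"y":0.914,"z":0.36,"wx":0,"wy":0,"wz":0},{"x":0.19,"y":0.914,"z":0.376,"wx":0,"wy":0,"wz":0}])

```text
t: 20.02
eef_pos: [0.6185, -0.0864, 0.0395]
tool_rot: [-0.003, 0.772, 0.635, -0.001]
contact_force: [-0.3, -0.3, -0.2]
gripper_width: 0.463
```

>>> jog_arm(plan=[{"x":0,"y":0,"z":0,"wx":0,"wy":0,"wz":0},{"x":0,"y":0,"z":0,"wx":0,"wy":0,"wz":0},{"x":0,"y":0,"z":0,"wx":0,"wy":0,"wz":0}])

```text
t: 20.27
eef_pos: [0.6187, -0.0864, 0.04]
tool_rot: [-0.003, 0.772, 0.635, -0.001]
contact_force: [-0.3, 1.1, -0.1]
gripper_width: 0.463
```

```bash
python3 -c "
from h import *
go([.6214,-.0864,.0250],np.deg2rad(-11))"
python3 w.py .041 .6214 -.087 .074 w41p.png
```

```text
at [ 0.6187 -0.0864  0.04  ] shift [0.0026 0.0138 0.0748] turn [array([-0.0016, -0.0008, -0.0005])]
fit [ 0.6191 -0.0855] -125.60279846191406
```

>>> jog_arm(plan=[{"x":0.0,"y":0.013,"z":0.02,"wx":-0.001,"wy":0,"wz":0},{"x":0.0,"y":0.013,"z":0.035,"wx":-0.001,"wy":0,"wz":0},{"x":0.0,"y":0.013,"z":0.047,"wx":-0.001,"wy":0,"wz":0},{"x":0.0,"y":0.013,"z":0.056,"wx":-0.001,"wy":0,"wz":0},{"x":0.0,"y":0.013,"z":0.063,"wx":-0.001,"wy":0,"wz":0},{"x":0.0,"y":0.013,"z":0.068,"wx":-0.001,"wy":0,"wz":0},{"x":0.0,"y":0.013,"z":0.072,"wx":-0.001,"wy":0,"wz":0},{"x":0.0,"y":0.013,"z":0.075,"wx":-0.001,"wy":0,"wz":0},{"x":0.0,"y":0.013,"z":0.075,"wx":-0.001,"wy":0,"wz":0},{"x":0.0,"y":0.013,"z":0.075,"wx":-0.001,"wy":0,"wz":0}])

```text
t: 21.15
eef_pos: [0.6216, -0.0869, 0.0254]
tool_rot: [-0.001, 0.772, 0.635, 0.001]
contact_force: [-1.3, -0.5, 0.9]
gripper_width: 0.465
```

>>> jog_arm(plan=[{"x":0,"y":0,"z":0.002,"wx":0,"wy":0,"wz":0},{"x":0,"y":0,"z":0.004,"wx":0,"wy":0,"wz":0},{"x":0,"y":0,"z":0.005,"wx":0,"wy":0,"wz":0},{"x":0,"y":0,"z":0.005,"wx":0,"wy":0,"wz":0},{"x":0,"y":0,"z":0.005,"wx":0,"wy":0,"wz":0}])

```text
t: 21.57
eef_pos: [0.6215, -0.0869, 0.0253]
tool_rot: [-0.001, 0.772, 0.635, 0.001]
contact_force: [-3.2, 0.7, 8.9]
gripper_width: 0.463
```

In firm contact; releasing.

>>> jog_arm(plan=[{"x":0,"y":0,"z":0,"wx":0,"wy":0,"wz":0},{"x":0,"y":0,"z":0,"wx":0,"wy":0,"wz":0},{"x":0,"y":0,"z":0,"wx":0,"wy":0,"wz":0},{"x":0,"y":0,"z":0,"wx":0,"wy":0,"wz":0},{"x":0,"y":0,"z":0,"wx":0,"wy":0,"wz":0},{"x":0,"y":0,"z":0,"wx":0,"wy":0,"wz":0},{"x":0,"y":0,"z":-0.05,"wx":0,"wy":0,"wz":0},{"x":0,"y":0,"z":-0.15,"wx":0,"wy":0,"wz":0},{"x":0,"y":0,"z":-0.28,"wx":0,"wy":0,"wz":0},{"x":0,"y":0,"z":-0.42,"wx":0,"wy":0,"wz":0},{"x":0,"y":0,"z":-0.52,"wx":0,"wy":0,"wz":0},{"x":0,"y":0,"z":-0.52,"wx":0,"wy":0,"wz":0}], hand=1)

```text
t: 22.57
eef_pos: [0.6248, -0.0871, 0.135]
tool_rot: [0.002, 0.772, 0.635, 0.004]
contact_force: [-0.7, 0.9, 0.2]
gripper_width: 0.995
```

```bash
python3 -c "
from h import *
go([.433,.203,.12],np.deg2rad(-11))"
```

```text
at [ 0.6248 -0.0871  0.135 ] shift [ 1.2385 -1.2209  0.0698] turn [array([ 0.0024, -0.001 , -0.0006])]
```

>>> jog_arm(plan=[{"x":0.07,"y":-0.07,"z":0,"wx":0.002,"wy":0,"wz":0},{"x":0.18,"y":-0.18,"z":0,"wx":0.002,"wy":0,"wz":0},{"x":0.31,"y":-0.31,"z":0,"wx":0.002,"wy":0,"wz":0},{"x":0.44,"y":-0.44,"z":0,"wx":0.002,"wy":0,"wz":0},{"x":0.57,"y":-0.57,"z":0,"wx":0.002,"wy":0,"wz":0},{"x":0.7,"y":-0.7,"z":0,"wx":0.002,"wy":0,"wz":0},{"x":0.81,"y":-0.81,"z":0,"wx":0.002,"wy":0,"wz":0},{"x":0.9,"y":-0.9,"z":0,"wx":0.002,"wy":0,"wz":0},{"x":0.95,"y":-0.95,"z":0,"wx":0.002,"wy":0,"wz":0}])

```text
t: 23.32
eef_pos: [0.4718, 0.1392, 0.134]
tool_rot: [-0.001, 0.771, 0.637, 0.001]
contact_force: [1.0, 0.3, 0.4]
gripper_width: 0.998
```

```bash
python3 -c "
from h import *
go([.433,.203,.12],np.deg2rad(-11))"
```

```text
at [0.4718 0.1392 0.134 ] shift [ 0.2765 -0.2506  0.0711] turn [array([-0.0001, -0.0011,  0.0009])]
```

>>> jog_arm(plan=[{"x":0.07,"y":-0.07,"z":0.02,"wx":0,"wy":0,"wz":0},{"x":0.17,"y":-0.16,"z":0.04,"wx":0,"wy":0,"wz":0},{"x":0.25,"y":-0.23,"z":0.06,"wx":0,"wy":0,"wz":0},{"x":0.2765,"y":-0.25,"z":0.071,"wx":0,"wy":0,"wz":0},{"x":0.2765,"y":-0.25,"z":0.071,"wx":0,"wy":0,"wz":0},{"x":0.2765,"y":-0.25,"z":0.071,"wx":0,"wy":0,"wz":0},{"x":0.2765,"y":-0.25,"z":0.071,"wx":0,"wy":0,"wz":0}])

```text
t: 23.9
eef_pos: [0.4337, 0.2017, 0.12]
tool_rot: [-0.001, 0.771, 0.637, 0.001]
contact_force: [0.6, -0.1, 0.1]
gripper_width: 1.001
```

```bash
python3 w.py .030 .433 .203 .04 w30.png
python3 - <<'E'
from m import *
go([.433,.203,.009],np.deg2rad(-11))
k=cams.get_calibration('top'); im=snap('top','top3.png')
g=cv2.GaussianBlur(im,(3,3),0)
for n,p,d in (('63',(.6534,.0917),.063),('52',(.6363,.0035),.052),('41',(.6192,-.0846),.041)): print(n,np.round(fit('t',g.min(2).astype(np.float32),p,d/2,.056,1,k)[0]-p,4))
v=cv2.imread('pics/top3.png')[90:290,190:510]; v=cv2.resize(v,(480,300)); cv2.imwrite('pics/c3.png',np.hstack([v,cv2.imread('pics/w30.png')[60:360,160:480]]))
E
```

```text
fit [0.4328 0.2016] -118.9854965209961
at [0.4338 0.2016 0.12  ] shift [ 0.0046 -0.0054  0.5551] turn [array([ 0.    , -0.0009,  0.0002])]
63 [-0.0009  0.0028]
52 [-0.0009 -0.0005]
41 [0.0003 0.0003]
```

View pics/c3.png

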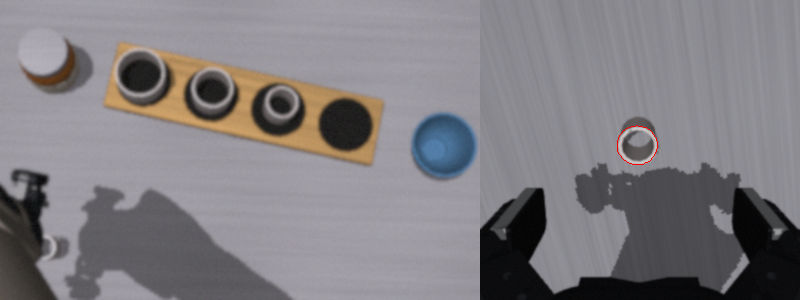

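The three placed cutters stand on rests 1–3 from the jar. The fits put them 3.0, 1.0 and 0.4 mm off centre. The 30 is centred between the jaws, so I'll grasp it.

>>> jog_arm(plan=[{"x":0,"y":-0.006,"z":0.12,"wx":0,"wy":0,"wz":0},{"x":0,"y":-0.006,"z":0.25,"wx":0,"wy":0,"wz":0},{"x":0,"y":-0.006,"z":0.37,"wx":0,"wy":0,"wz":0},{"x":0,"y":-0.006,"z":0.46,"wx":0,"wy":0,"wz":0},{"x":0,"y":-0.006,"z":0.51,"wx":0,"wy":0,"wz":0},{"x":0,"y":-0.006,"z":0.54,"wx":0,"wy":0,"wz":0},{"x":0,"y":-0.006,"z":0.55,"wx":0,"wy":0,"wz":0},{"x":0,"y":-0.006,"z":0.55,"wx":0,"wy":0,"wz":0},{"x":0,"y":-0.006,"z":0.55,"wx":0,"wy":0,"wz":0}])

```text
t: 24.75
eef_pos: [0.4334, 0.2024, 0.0108]
tool_rot: [-0.001, 0.772, 0.636, 0.002]
contact_force: [-0.3, 0.7, -0.5]
gripper_width: 1.003
```

>>> jog_arm(plan=[{"x":0,"y":0,"z":0,"wx":0,"wy":0,"wz":0},{"x":0,"y":0,"z":0,"wx":0,"wy":0,"wz":0},{"x":0,"y":0,"z":0,"wx":0,"wy":0,"wz":0},{"x":0,"y":0,"z":0,"wx":0,"wy":0,"wz":0},{"x":0,"y":0,"z":0,"wx":0,"wy":0,"wz":0},{"x":0,"y":0,"z":0,"wx":0,"wy":0,"wz":0},{"x":0,"y":0,"z":0,"wx":0,"wy":0,"wz":0},{"x":0,"y":0,"z":0,"wx":0,"wy":0,"wz":0},{"x":0,"y":0,"z":0,"wx":0,"wy":0,"wz":0},{"x":0,"y":0,"z":0,"wx":0,"wy":0,"wz":0},{"x":0,"y":0,"z":0,"wx":0,"wy":0,"wz":0},{"x":0,"y":0,"z":0,"wx":0,"wy":0,"wz":0}], hand=-1)

```text
t: 25.75
eef_pos: [0.4336, 0.2025, 0.0112]
tool_rot: [-0.001, 0.772, 0.636, 0.002]
contact_force: [-0.9, -0.5, 6.2]
gripper_width: 0.348
```

>>> jog_arm(plan=[{"x":0,"y":0,"z":-0.04,"wx":0,"wy":0,"wz":0},{"x":0,"y":0,"z":-0.12,"wx":0,"wy":0,"wz":0},{"x":0,"y":0,"z":-0.25,"wx":0,"wy":0,"wz":0},{"x":0,"y":0,"z":-0.38,"wx":0,"wy":0,"wz":0},{"x":0,"y":0,"z":-0.5,"wx":0,"wy":0,"wz":0},{"x":0,"y":0,"z":-0.6,"wx":0,"wy":0,"wz":0},{"x":0,"y":0,"z":-0.6,"wx":0,"wy":0,"wz":0},{"x":0,"y":0,"z":-0.6,"wx":0,"wy":0,"wz":0},{"x":0,"y":0,"z":-0.6,"wx":0,"wy":0,"wz":0}])

```text
t: 26.5
eef_pos: [0.4329, 0.2017, 0.1308]
tool_rot: [-0.001, 0.772, 0.636, 0.002]
contact_force: [0.5, 0.2, -1.0]
gripper_width: 0.353
```

```bash
python3 w.py .030 .433 .202 .160 w30h.png
python3 - <<'E'
from m import *
go([.6043,-.1748,.13],np.deg2rad(-11))
E
```

```text
fit [0.433  0.2012] -112.9490737915039
at [0.4326 0.2016 0.1304] shift [-1.6837  1.2014 -0.0022] turn [array([ 0.0001, -0.0008,  0.    ])]
```

>>> jog_arm(plan=[{"x":-0.07,"y":0.05,"z":0,"wx":0,"wy":0,"wz":0},{"x":-0.19,"y":0.13,"z":0,"wx":0,"wy":0,"wz":0},{"x":-0.33,"y":0.23,"z":0,"wx":0,"wy":0,"wz":0},{"x":-0.47,"y":0.33,"z":0,"wx":0,"wy":0,"wz":0},{"x":-0.61,"y":0.43,"z":0,"wx":0,"wy":0,"wz":0},{"x":-0.75,"y":0.53,"z":0,"wx":0,"wy":0,"wz":0},{"x":-0.87,"y":0.62,"z":0,"wx":0,"wy":0,"wz":0},{"x":-0.95,"y":0.68,"z":0,"wx":0,"wy":0,"wz":0},{"x":-1,"y":0.71,"z":0,"wx":0,"wy":0,"wz":0}])

```text
t: 27.3
eef_pos: [0.534, -0.0249, 0.1284]
tool_rot: [-0.001, 0.773, 0.635, 0.0]
contact_force: [0.1, 0.9, -0.1]
gripper_width: 0.346
```

```bash
python3 -c "
from h import *
go([.6043,-.1747,.044],np.deg2rad(-11))"
```

```text
at [ 0.534  -0.0249  0.1284] shift [-0.6669  0.491   0.4201] turn [array([-0.0005, -0.0005, -0.0011])]
```

>>> jog_arm(plan=[{"x":-0.08,"y":0.06,"z":0,"wx":0,"wy":0,"wz":0},{"x":-0.2,"y":0.15,"z":0,"wx":0,"wy":0,"wz":0},{"x":-0.33,"y":0.24,"z":0,"wx":0,"wy":0,"wz":0},{"x":-0.46,"y":0.34,"z":0,"wx":0,"wy":0,"wz":0},{"x":-0.57,"y":0.42,"z":0,"wx":0,"wy":0,"wz":0},{"x":-0.64,"y":0.47,"z":0.04,"wx":0,"wy":0,"wz":0},{"x":-0.667,"y":0.493,"z":0.1,"wx":0,"wy":0,"wz":0},{"x":-0.667,"y":0.493,"z":0.18,"wx":0,"wy":0,"wz":0},{"x":-0.667,"y":0.493,"z":0.26,"wx":0,"wy":0,"wz":0},{"x":-0.667,"y":0.493,"z":0.34,"wx":0,"wy":0,"wz":0},{"x":-0.667,"y":0.493,"z":0.4,"wx":0,"wy":0,"wz":0},{"x":-0.667,"y":0.493,"z":0.41,"wx":0,"wy":0,"wz":0}])

```text
t: 28.3
eef_pos: [0.6021, -0.1723, 0.0424]
tool_rot: [-0.004, 0.772, 0.636, -0.001]
contact_force: [-0.8, 0.2, 0.0]
gripper_width: 0.347
```

>>> jog_arm(plan=[{"x":0,"y":0,"z":0,"wx":0,"wy":0,"wz":0},{"x":0,"y":0,"z":0,"wx":0,"wy":0,"wz":0},{"x":0,"y":0,"z":0,"wx":0,"wy":0,"wz":0}])

```text
t: 28.55
eef_pos: [0.6024, -0.1718, 0.0428]
tool_rot: [-0.004, 0.772, 0.636, -0.001]
contact_force: [-0.6, -0.1, -0.0]
gripper_width: 0.349
```

```bash
python3 -c "
from h import *
go([.6043,-.1747,.0265],np.deg2rad(-11))"
```

```text
at [ 0.6024 -0.1718  0.0428] shift [-0.0129  0.0127  0.0815] turn [array([-0.0023, -0.0009, -0.0001])]
```

>>> jog_arm(plan=[{"x":-0.012,"y":0.012,"z":0.02,"wx":-0.002,"wy":0,"wz":0},{"x":-0.012,"y":0.012,"z":0.035,"wx":-0.002,"wy":0,"wz":0},{"x":-0.012,"y":0.012,"z":0.047,"wx":-0.002,"wy":0,"wz":0},{"x":-0.012,"y":0.012,"z":0.057,"wx":-0.002,"wy":0,"wz":0},{"x":-0.012,"y":0.012,"z":0.065,"wx":-0.002,"wy":0,"wz":0},{"x":-0.012,"y":0.012,"z":0.071,"wx":-0.002,"wy":0,"wz":0},{"x":-0.012,"y":0.012,"z":0.075,"wx":-0.002,"wy":0,"wz":0},{"x":-0.012,"y":0.012,"z":0.078,"wx":-0.002,"wy":0,"wz":0},{"x":-0.012,"y":0.012,"z":0.08,"wx":-0.002,"wy":0,"wz":0},{"x":-0.012,"y":0.012,"z":0.08,"wx":-0.002,"wy":0,"wz":0},{"x":-0.012,"y":0.012,"z":0.08,"wx":-0.002,"wy":0,"wz":0}])

```text
t: 29.47
eef_pos: [0.6042, -0.1745, 0.0273]
tool_rot: [-0.001, 0.772, 0.636, 0.001]
contact_force: [-2.5, 0.4, 5.6]
gripper_width: 0.35
```

Contact at 5.6 N; releasing, then lifting clear.

>>> jog_arm(plan=[{"x":0,"y":0,"z":0,"wx":0,"wy":0,"wz":0},{"x":0,"y":0,"z":0,"wx":0,"wy":0,"wz":0},{"x":0,"y":0,"z":0,"wx":0,"wy":0,"wz":0},{"x":0,"y":0,"z":0,"wx":0,"wy":0,"wz":0},{"x":0,"y":0,"z":0,"wx":0,"wy":0,"wz":0},{"x":0,"y":0,"z":0,"wx":0,"wy":0,"wz":0},{"x":0,"y":0,"z":-0.05,"wx":0,"wy":0,"wz":0},{"x":0,"y":0,"z":-0.15,"wx":0,"wy":0,"wz":0},{"x":0,"y":0,"z":-0.28,"wx":0,"wy":0,"wz":0},{"x":0,"y":0,"z":-0.42,"wx":0,"wy":0,"wz":0},{"x":0,"y":0,"z":-0.52,"wx":0,"wy":0,"wz":0},{"x":0,"y":0,"z":-0.52,"wx":0,"wy":0,"wz":0}], hand=1)

```text
t: 30.47
eef_pos: [0.6074, -0.1752, 0.137]
tool_rot: [0.002, 0.772, 0.636, 0.003]
contact_force: [1.1, 0.3, 0.7]
gripper_width: 1.0
```

```bash
python3 -c "
from h import *
go([.655,.0895,.13],np.deg2rad(-11))"
```

```text
at [ 0.6074 -0.1752  0.137 ] shift [ 1.3447 -0.02    0.0385] turn [array([ 0.0024, -0.0008, -0.0002])]
```

>>> jog_arm(plan=[{"x":0.06,"y":-0.08,"z":0,"wx":0.002,"wy":0,"wz":0},{"x":0.15,"y":-0.2,"z":0,"wx":0.002,"wy":0,"wz":0},{"x":0.27,"y":-0.34,"z":0,"wx":0.002,"wy":0,"wz":0},{"x":0.4,"y":-0.48,"z":0,"wx":0.002,"wy":0,"wz":0},{"x":0.52,"y":-0.62,"z":0,"wx":0.002,"wy":0,"wz":0},{"x":0.62,"y":-0.72,"z":0,"wx":0.002,"wy":0,"wz":0},{"x":0.68,"y":-0.78,"z":0,"wx":0.002,"wy":0,"wz":0},{"x":0.7,"y":-0.8,"z":0,"wx":0.002,"wy":0,"wz":0},{"x":0.7,"y":-0.8,"z":0,"wx":0.002,"wy":0,"wz":0}])

```text
t: 31.22
eef_pos: [0.4766, -0.0063, 0.1364]
tool_rot: [-0.0, 0.771, 0.637, 0.001]
contact_force: [0.9, -0.5, -0.5]
gripper_width: 0.998
```

```bash
cat > chk.py <<'E'
from m import *
import sys
k=cams.get_calibration('top'); im=snap('top',sys.argv[1])
g=cv2.GaussianBlur(im,(3,3),0); v=cv2.cvtColor(im,cv2.COLOR_RGB2BGR)
for n,p,d in (('63',(.6534,.0917),.063),('52',(.6363,.0035),.052),('41',(.6192,-.0846),.041),('30',(.602,-.1726),.03)):
    q=fit('t',g.min(2).astype(np.float32),p,d/2,.056,1,k)[0]; print(n,np.round(q-p,4))
print({n:np.round(finder.find_in('top',n)[0]['bbox']) for n in ('jar','bowl')})
cv2.imwrite('pics/c_'+sys.argv[1],cv2.resize(v[90:290,190:510],(800,500),interpolation=cv2.INTER_CUBIC))
go([.653,.0915,.13],np.deg2rad(-11))
E
python3 chk.py top4.png
```

```text
63 [-0.0008  0.0028]
52 [-0.001  -0.0005]
41 [ 0.0006 -0.0006]
30 [0.0004 0.0007]
{'jar': array([203., 109.,  42.,  42.]), 'bowl': array([466., 165.,  40.,  42.])}
at [ 0.4781 -0.0085  0.1363] shift [0.6596 0.7615 0.0345] turn [array([ 0.0006, -0.0007, -0.0008])]
```

View pics/c_top4.png

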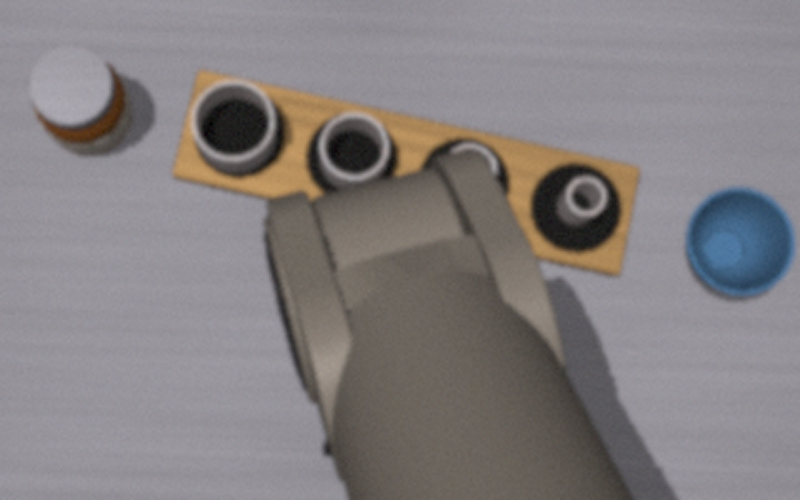

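The order is right and the jar and bowl have not moved. Only the 63 sits about 3 mm towards the jar, and there's plenty of time left, so I'll regrip it and shift it.

>>> jog_arm(plan=[{"x":0.05,"y":0.06,"z":0,"wx":0,"wy":0,"wz":0},{"x":0.15,"y":0.17,"z":0,"wx":0,"wy":0,"wz":0},{"x":0.26,"y":0.3,"z":0,"wx":0,"wy":0,"wz":0},{"x":0.37,"y":0.43,"z":0,"wx":0,"wy":0,"wz":0},{"x":0.48,"y":0.56,"z":0,"wx":0,"wy":0,"wz":0},{"x":0.58,"y":0.68,"z":0.02,"wx":0,"wy":0,"wz":0},{"x":0.63,"y":0.74,"z":0.034,"wx":0,"wy":0,"wz":0},{"x":0.652,"y":0.767,"z":0.034,"wx":0,"wy":0,"wz":0},{"x":0.652,"y":0.767,"z":0.034,"wx":0,"wy":0,"wz":0},{"x":0.652,"y":0.767,"z":0.034,"wx":0,"wy":0,"wz":0},{"x":0.652,"y":0.767,"z":0.034,"wx":0,"wy":0,"wz":0}])

```text
t: 32.28
eef_pos: [0.653, 0.0881, 0.13]
tool_rot: [0.0, 0.773, 0.635, 0.001]
contact_force: [-0.4, 0.5, 1.0]
gripper_width: 1.004
```

```bash
python3 -c "
from h import *
go([.6538,.0898,.0240],np.deg2rad(-11))"; python3 w.py .063 .653 .092 .056 w63m.png
```

```text
at [0.653  0.0881 0.13  ] shift [0.0085 0.0015 0.5299] turn [array([ 0.0004, -0.0004, -0.0013])]
fit [0.6543 0.0918] -150.3027801513672
```

>>> jog_arm(plan=[{"x":0.009,"y":0.004,"z":0.12,"wx":0,"wy":0,"wz":0},{"x":0.009,"y":0.004,"z":0.24,"wx":0,"wy":0,"wz":0},{"x":0.009,"y":0.004,"z":0.35,"wx":0,"wy":0,"wz":0},{"x":0.009,"y":0.004,"z":0.43,"wx":0,"wy":0,"wz":0},{"x":0.009,"y":0.004,"z":0.48,"wx":0,"wy":0,"wz":0},{"x":0.009,"y":0.004,"z":0.51,"wx":0,"wy":0,"wz":0},{"x":0.009,"y":0.004,"z":0.525,"wx":0,"wy":0,"wz":0},{"x":0.009,"y":0.004,"z":0.525,"wx":0,"wy":0,"wz":0},{"x":0.009,"y":0.004,"z":0.525,"wx":0,"wy":0,"wz":0}])

```text
t: 33.08
eef_pos: [0.655, 0.09, 0.0262]
tool_rot: [0.001, 0.773, 0.635, 0.002]
contact_force: [0.5, -0.7, 0.5]
gripper_width: 0.998
```

>>> jog_arm(plan=[{"x":0,"y":0,"z":0,"wx":0,"wy":0,"wz":0},{"x":0,"y":0,"z":0,"wx":0,"wy":0,"wz":0},{"x":0,"y":0,"z":0,"wx":0,"wy":0,"wz":0},{"x":0,"y":0,"z":0,"wx":0,"wy":0,"wz":0},{"x":0,"y":0,"z":0,"wx":0,"wy":0,"wz":0},{"x":0,"y":0,"z":0,"wx":0,"wy":0,"wz":0},{"x":0,"y":0,"z":0,"wx":0,"wy":0,"wz":0},{"x":0,"y":0,"z":0,"wx":0,"wy":0,"wz":0},{"x":0,"y":0,"z":0,"wx":0,"wy":0,"wz":0},{"x":0,"y":0,"z":0,"wx":0,"wy":0,"wz":0}], hand=-1)

```text
t: 33.92
eef_pos: [0.6558, 0.0902, 0.0275]
tool_rot: [0.001, 0.773, 0.635, 0.002]
contact_force: [-0.5, -0.6, 5.3]
gripper_width: 0.715
```

>>> jog_arm(plan=[{"x":0,"y":0,"z":-0.01,"wx":0,"wy":0,"wz":0},{"x":0,"y":0,"z":-0.025,"wx":0,"wy":0,"wz":0},{"x":0,"y":0,"z":-0.04,"wx":0,"wy":0,"wz":0},{"x":-0.013,"y":0.004,"z":-0.04,"wx":0,"wy":0,"wz":0},{"x":-0.013,"y":0.004,"z":-0.04,"wx":0,"wy":0,"wz":0},{"x":-0.013,"y":0.004,"z":-0.04,"wx":0,"wy":0,"wz":0},{"x":-0.013,"y":0.004,"z":-0.04,"wx":0,"wy":0,"wz":0}])

```text
t: 34.5
eef_pos: [0.6559, 0.0872, 0.0353]
tool_rot: [0.001, 0.773, 0.634, 0.002]
contact_force: [1.5, 0.0, 0.5]
gripper_width: 0.715
```

```bash
python3 -c "
from h import *
go([.6545,.0873,.0233],np.deg2rad(-11))"
```

```text
at [0.6559 0.0872 0.0353] shift [-0.0012 -0.007   0.0598] turn [array([ 0.0014, -0.0007, -0.0014])]
```

>>> jog_arm(plan=[{"x":0,"y":-0.005,"z":0.008,"wx":0,"wy":0,"wz":0},{"x":0,"y":-0.005,"z":0.016,"wx":0,"wy":0,"wz":0},{"x":0,"y":-0.005,"z":0.023,"wx":0,"wy":0,"wz":0},{"x":0,"y":-0.005,"z":0.029,"wx":0,"wy":0,"wz":0},{"x":0,"y":-0.005,"z":0.034,"wx":0,"wy":0,"wz":0},{"x":0,"y":-0.005,"z":0.038,"wx":0,"wy":0,"wz":0},{"x":0,"y":-0.005,"z":0.041,"wx":0,"wy":0,"wz":0},{"x":0,"y":-0.005,"z":0.043,"wx":0,"wy":0,"wz":0},{"x":0,"y":-0.005,"z":0.043,"wx":0,"wy":0,"wz":0},{"x":0,"y":-0.005,"z":0.043,"wx":0,"wy":0,"wz":0}])

```text
t: 35.33
eef_pos: [0.6549, 0.0875, 0.0275]
tool_rot: [0.001, 0.773, 0.634, 0.002]
contact_force: [-3.0, -0.4, 6.2]
gripper_width: 0.717
```

>>> jog_arm(plan=[{"x":0,"y":0,"z":0,"wx":0,"wy":0,"wz":0},{"x":0,"y":0,"z":0,"wx":0,"wy":0,"wz":0},{"x":0,"y":0,"z":0,"wx":0,"wy":0,"wz":0},{"x":0,"y":0,"z":0,"wx":0,"wy":0,"wz":0},{"x":0,"y":0,"z":0,"wx":0,"wy":0,"wz":0},{"x":0,"y":0,"z":0,"wx":0,"wy":0,"wz":0},{"x":0,"y":0,"z":-0.05,"wx":0,"wy":0,"wz":0},{"x":0,"y":0,"z":-0.15,"wx":0,"wy":0,"wz":0},{"x":0,"y":0,"z":-0.3,"wx":0,"wy":0,"wz":0},{"x":0,"y":0,"z":-0.45,"wx":0,"wy":0,"wz":0},{"x":0,"y":0,"z":-0.6,"wx":0,"wy":0,"wz":0},{"x":0,"y":0,"z":-0.6,"wx":0,"wy":0,"wz":0}], hand=1)

```text
t: 36.33
eef_pos: [0.6582, 0.0886, 0.1552]
tool_rot: [0.004, 0.773, 0.634, 0.007]
contact_force: [1.1, 1.0, -0.1]
gripper_width: 1.004
```

>>> jog_arm(plan=[{"x":0.04,"y":-0.1,"z":0,"wx":0,"wy":0,"wz":0},{"x":0.12,"y":-0.24,"z":0,"wx":0,"wy":0,"wz":0},{"x":0.22,"y":-0.38,"z":0,"wx":0,"wy":0,"wz":0},{"x":0.32,"y":-0.52,"z":0,"wx":0,"wy":0,"wz":0},{"x":0.42,"y":-0.66,"z":0,"wx":0,"wy":0,"wz":0},{"x":0.5,"y":-0.78,"z":0,"wx":0,"wy":0,"wz":0},{"x":0.56,"y":-0.88,"z":0,"wx":0,"wy":0,"wz":0},{"x":0.6,"y":-0.95,"z":0,"wx":0,"wy":0,"wz":0},{"x":0.6,"y":-0.95,"z":0,"wx":0,"wy":0,"wz":0},{"x":0.6,"y":-0.95,"z":0,"wx":0,"wy":0,"wz":0},{"x":0.6,"y":-0.95,"z":0,"wx":0,"wy":0,"wz":0}])

```text
t: 37.25
eef_pos: [0.4963, 0.2424, 0.1536]
tool_rot: [0.004, 0.773, 0.634, 0.007]
contact_force: [0.4, 0.2, -0.4]
gripper_width: 0.997
```

```bash
python3 chk.py top5.png; python3 -c "
from h import *
snap('scene','scene5.png')"
python3 -c "
import cv2,numpy as np
a=cv2.imread('pics/c_top5.png'); b=cv2.imread('pics/scene5.png')[130:330,130:450]
cv2.imwrite('pics/fin.png',np.vstack([cv2.resize(a,(480,300)),cv2.resize(b,(480,300))]))"
```

```text
63 [ 0.0001 -0.0002]
52 [-0.0009 -0.0005]
41 [0.0002 0.0002]
30 [0.0004 0.0007]
{'jar': array([204., 107.,  40.,  46.]), 'bowl': array([464., 165.,  42.,  43.])}
at [0.4963 0.2421 0.1532] shift [-0.5844  0.9148  0.1263] turn [array([ 0.0048, -0.0019, -0.0022])]
```

View pics/fin.png

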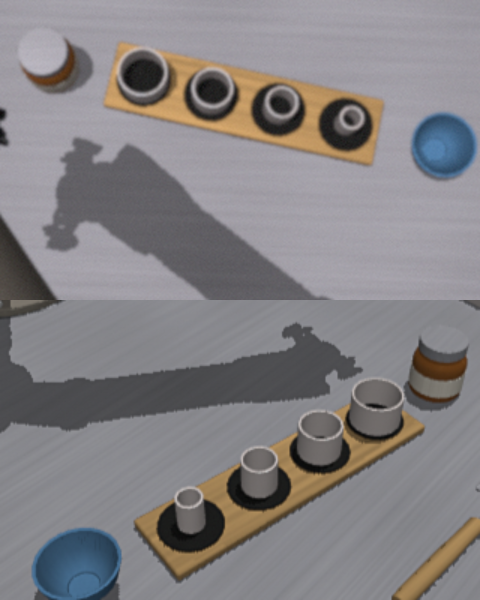

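Both views show four upright, centred cutters in the right order, with the gripper clear of everything. I'm handing in.

```bash
python3 -c "
from station import bot; print(bot.hand_in())"
```

```text
the job is handed in; nothing more can be done
None
```

All four cutters are upright on the rests, one on each, in the order asked: 63 mm next to the amber jar, then 52, 41 and 30 mm next to the blue bowl. Each was lowered to a light contact (9 N or less) and released, and I handed in with the gripper open and clear at about 37 s.

- **Centring:** the last top-camera check put every cutter within about 1 mm of its rest's centre.
- **Mended placing:** the 63 mm cutter first sat about 3 mm towards the jar, so I gripped it again and moved it to the centre.
- **Jar and bowl:** their detections agree with the start to within 2 pixels, so neither appears to have moved.
- **Disagreement:** the top and wrist cameras differed by 2–4 mm in position. I corrected for this while placing, but the final centring figures come from the top camera alone.

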